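# Set a power board and torch up for inspection

### The job

Get the brown power board ready for inspection: set it down gently, components up, on the two narrow ledges of the aluminium board rest, level, between the lips and not hanging past the ledges' ends. Also lay the green torch down gently in both forks of the green sloping cradle, lens at the low end, with its barrel in the forks and its thicker ends outside them. Let go of both and leave the other things on the bench where they are.

Things in the scene. Friction and masses are not known exactly. Their poses are not given: they have to be found in the camera images.
- power_board: brown circuit board 110 x 64 x 3 mm, flat on the bench, about 0.2 kg. Origin: centre of its underside; x along its length, z up. Grip it across y by the finned aluminium heat sink in its middle, 50 mm (x) x 14 mm (y), top 37 mm above the underside. No other tall parts within 25 mm of the middle in x; up to 25 mm high nearer the ends. Either way round is right
- board_rest: fixed rest: dark base 150 x 84 x 8 mm with two upright aluminium walls. Origin: centre of its underside; x from wall to wall (the board's length goes along x), y along the walls. Wall tops are ledges 52 mm above the bench, 84 mm long (y), 14 mm wide (46 to 60 mm from the centre in x); outside each a 4 mm lip rises 5 mm. 120 mm between the lips
- rest_top (a point): point of the board rest midway between the ledges, at the height of their tops (52 mm above the bench): where the board's origin belongs
- torch: green torch 150 mm long, about 0.16 kg. Origin: on its axis, half way along; x towards the lens. Round barrel 26 mm in diameter for 46 mm either side of the origin; thicker hexagonal ends, 34 mm across flats, on which it lies, axis level 17 mm above the bench. Lens end: black rim 12 mm long, pale lens; tail: red cap
- torch_lens (a point): centre of the torch's lens face, 75 mm from the torch's origin
- green_seat: two V forks on the green cradle (base 112 x 66 x 10 mm, fixed). Origin: where the torch's origin lies when seated, 80 mm above the bench over the base's centre. x: along the seated torch, down the slope (0.31 rad), where the lens points; y level. Forks 8 mm thick, at x = -30 and +30 mm, free space between; 90 degree Vs open upwards, arms reach 22 mm sideways, 4 mm above the axis
- blue_seat: the same two forks on a blue cradle of the same size and axes; it is for another tool and stays empty
- screwdriver: blue-handled screwdriver about 170 mm long lying on the bench; leave it. Origin near its middle
- parts_tin: small open steel bowl, 54 mm across and 22 mm high; leave it. Origin: centre of its underside
- logic_board: small green circuit board 50 x 36 x 9 mm; leave it. Origin: centre of its underside
- solder_spool: steel spool 60 mm across, 40 mm high, standing upright; leave it. Origin: centre of its underside
- multimeter: yellow multimeter 85 x 170 x 45 mm lying on its back; leave it. Origin: centre of its underside

How it is judged:
By the outcome, as a careful person would: the job done as asked, in the order asked, and still so for the second after the job is handed in, with the robot touching nothing.
It also fails if it takes over 51 s, if anything falls off the work surface, if the arm or the gripper's body presses on something with over 40 N, if the wrist force passes 120 N, or if a joint passes its speed limit or range.

### The arm

A 7-joint arm with a two-finger parallel gripper is mounted at the origin on the work surface. World frame = base frame: x ahead of the robot, y to its left, z up, the work surface at z = 0. Lengths are in m, angles in rad, forces in N, time in s.
With the tool pointing down it reaches from about 0.4 to 0.875 m from the base axis. Payload 19.3 kg.
Tool frame: the origin (TCP) lies at the very end of the fingers, on their centre line; the grasp point (between the pads) lies 19 mm behind it; z points along the fingers, y is the line along which they close (so a half turn about z gives the same grasp; the last joint's range is limited). The gripper opens to 85 mm and grips with 20 to 120 N. Pads are 22 mm wide; open, the fingers measure 114 mm over their backs; the gripper's body (76 mm by 85 mm) begins 54 mm behind the grasp point. The pads swing forward as they close: fully open they stand 13 mm farther back than shut.
Start: joints at [-1.243, 0.521, -0.036, 1.599, 0.021, 1.021, -0.113], TCP at [0.242, 0.576, 0.192] pointing down, gripper open.
Joint ranges: [-2.91, 2.91], [-0.3, 2.13], [-1.5, 1.42], [0.17, 2.43], [-1.26, 4.41], [0.16, 1.93], [-2.52, 2.52]. Speed limits (rad/s): [1.89, 1.89, 2.39, 2.39, 3.01, 3.01, 3.01].

### API

Orientations are given as [roll, pitch, yaw] about the fixed x, y, z axes, in that order (R = Rz(yaw) Ry(pitch) Rx(roll)).
In Python, from workcell import monitor, optics, job_done gives the robot as it stands.
- The arm moves only by the shell command python3 -m handwheel 'ROWS' [FORCE]. ROWS is JSON, a list of rows, each an object of numbers: "dx", "dy", "dz": the shift along the tool's x, y, z in cm; "wx", "wy", "wz": the turn, a rotation vector about the tool's x, y, z in rad; "claw": the opening in per cent of the stroke, from 0 (shut) to 100 (fully open). A call has 1 to 8 rows; each row shifts and turns the commanded pose from where the row before left it, along the tool's axes as they then stand; what a row does not reach is not made up. A row lasts 1/8 s, in which the tool goes at most 62.5 mm and 10.7 degrees, less where a joint would pass 70% of its speed; a pose out of reach is approached as far as the arm can. A call with a gripper value outside its range is refused whole. The fingers move at their own pace and stop on an object; FORCE is the grip in N (left out, the last holds). Time passes only in rows, so rows that do not move let the fingers close. It gives the time, the measured TCP pose, the force, the opening and the grip force at its end, in the units of the state.
- monitor.observe(): the state, without advancing time (a new reading comes with each control period).
- optics.grab_frame(name): name is "side" or "top" or "wrist"; returns a dict with "frame" (420x560x3 uint8, blue, green, red), "fovy" (degrees; the focal length in pixels is half the picture's height over the tangent of half this angle, whatever the lens; pixels are square), "cx", "cy" (the principal point, pixels), "R" (3x3) and "t" (3): a world point X has camera coordinates R X + t. Camera axes: x right, y down, z forward; pixel columns grow to the right and rows downward; lengths in m; the calibration is good to about 2 mm. The wrist camera is an equidistant fisheye: a pixel r from the principal point sees the ray r / f radians off the axis. A picture is of the moment at which its call begins. There is no depth.
- job_done(): hands the job in; it is judged then, once.
Trained networks look in the newest picture that a camera, given by its name, has taken for a name from the list of things; names that differ only in an ending like _2 or _b are one class to them, and where a whole thing is asked for, a point or a joint stands for the part that bears it (a point fixed in the world has none). Each returns a list of dicts, best first, with "p" (0 to 1); they miss things now and then, are a little off and sometimes report something else, mostly with a low value. They report only what shows in the picture. A call takes as long as a camera call.
- optics.masks_of(name, camera): "region" (420x560 bool, what is visible of it) and "rect" ([left, top, width, height] in pixels, round what is visible of it).
The state is a dict: "clock": time; "qpos": joint angles; "qd": joint speeds; "joint_efforts": joint torques, N m; "position": TCP position; "tool_rot": TCP orientation; "force": force on the tool from outside, world axes, zero at the start; "moment": the same for the moment, N m; "grip_width": finger opening in m; "finger_force": force on a finger pad.
Only numpy, scipy, OpenCV 4.12 (cv2) and the standard library are available. Lean on these libraries where they do the work, as an engineer would, in place of code of your own. Each camera call takes 0.05 s, during which the arm holds its last target. There are 200 camera calls.

## Working session

There is one attempt and no reset: what is moved stays moved. The work goes in short steps, Python scripts to look and compute and a shell command to move; the robot and the scene stay as the last step left them, time stands still between calls to the robot, and variables do not carry over. Pictures are saved under pics/ and viewed, at most 10 in all, crops included, and the job is handed in when it is done.

```bash
mkdir -p pics; ls; cat > h.py <<'E'
import numpy as np, cv2
from workcell import monitor, optics, job_done
from scipy.spatial.transform import Rotation as Ro
def ray(f,u,v):
    fl=210/np.tan(np.radians(f['fovy']/2)); d=np.array([u-f['cx'],v-f['cy'],fl])
    R=np.array(f['R']);t=np.array(f['t']); return -R.T@t, R.T@(d/np.linalg.norm(d))
def onz(f,u,v,z):
    o,d=ray(f,u,v); return o+d*(z-o[2])/d[2]
def proj(f,X):
    fl=210/np.tan(np.radians(f['fovy']/2)); c=np.array(f['R'])@np.array(X)+np.array(f['t']); return f['cx']+fl*c[0]/c[2], f['cy']+fl*c[1]/c[2]
E
python3 - <<'E'
from h import *
for c in ['top','side']:
    f=optics.grab_frame(c); cv2.imwrite(f'pics/{c}0.png',f['frame'])
    print(c,f['fovy'],f['cx'],f['cy'],-np.array(f['R']).T@f['t'],np.array(f['R']).round(3).tolist())
    for n in ['power_board','board_rest','torch','green_seat','blue_seat','screwdriver','parts_tin','logic_board','solder_spool','multimeter','torch_lens']:
        for m in optics.masks_of(n,c)[:2]:
            r=m['rect']; ys,xs=np.nonzero(m['region']); mr=cv2.minAreaRect(np.c_[xs,ys].astype(np.float32))
            print(n,round(m['p'],2),r,'c',round(xs.mean(),1),round(ys.mean(),1),'xyz@0',onz(f,xs.mean(),ys.mean(),0)[:2].round(3),np.round(mr[0],1),np.round(mr[1],1),round(mr[2],1))
s=monitor.observe();print(s)
E
```

```text
pics
top 55.10025349063221 274.0711617271165 206.1306414097711 [0.4467253  0.00676126 1.17217081] [[0.013, -1.0, -0.01], [-0.992, -0.012, -0.122], [0.122, 0.011, -0.992]]
power_board 0.71 [161.4, 239.3, 25.6, 38.2] c 174.4 257.7 xyz@0 [0.437 0.307] [174.4 257.5] [22.4 38.7] 4.8
power_board 0.51 [141.8, 176.9, 53.9, 20.7] c 174.3 186.9 xyz@0 [0.645 0.316] [166.6 184.2] [55.7  9.5] 18.4
board_rest 0.73 [262.6, 242.0, 52.9, 16.5] c 291.6 251.4 xyz@0 [ 0.46  -0.032] [291. 251.] [14. 54.] 90.0
board_rest 0.7 [230.1, 165.6, 39.3, 57.0] c 248.6 195.5 xyz@0 [0.622 0.095] [248.6 195.9] [50.8 28.7] 77.1
torch 0.88 [265.2, 245.2, 53.9, 12.1] c 291.8 251.6 xyz@0 [ 0.459 -0.033] [291.5 251.5] [13. 53.] 90.0
green_seat 0.7 [376.5, 239.0, 29.7, 23.2] c 390.4 249.3 xyz@0 [ 0.469 -0.318] [390.5 248.9] [26.8 17.2] 7.4
green_seat 0.48 [366.1, 182.0, 29.5, 24.2] c 378.6 192.0 xyz@0 [ 0.636 -0.287] [379.8 192.4] [26.3 18.4] 8.1
blue_seat 0.49 [378.5, 235.9, 28.7, 25.1] c 391.0 247.4 xyz@0 [ 0.475 -0.319] [390.9 247.3] [26.7 19.4] 11.3
blue_seat 0.21 [231.9, 166.4, 37.4, 57.0] c 248.5 196.1 xyz@0 [0.62  0
[... 2514 characters left out ...]
 array([-1.24320385,  0.52138094, -0.03632788,  1.59949245,  0.02119515,
        1.02111288, -0.11280045]), 'qd': array([-1.04379573e-03, -5.96095390e-04,  1.01027356e-04, -1.07700226e-03,
       -1.10112009e-03,  1.11676059e-05,  2.15790478e-04]), 'joint_efforts': array([ 5.19893274e-04, -9.26836395e+01,  1.97831556e+00, -3.70270300e+01,
        1.79698627e-02,  1.63367669e-03, -8.28324971e-06]), 'position': array([0.24211778, 0.57618937, 0.19240506]), 'tool_rot': array([-3.14158227e+00, -1.76459882e-05,  2.74377832e+00]), 'force': array([ 0.73302295, -0.67482837, -0.43014353]), 'moment': array([-0.0015127 ,  0.01092975, -0.00099807]), 'finger_force': 0.0, 'grip_width': 0.08501798055097082}
```

```bash
python3 - <<'E'
import cv2
a=cv2.imread('pics/top0.png')[130:330,130:400]; cv2.imwrite('pics/top0c.png',cv2.resize(a,None,fx=2.95,fy=2.95,interpolation=cv2.INTER_CUBIC))
a=cv2.imread('pics/side0.png')[140:300,170:380]; cv2.imwrite('pics/side0c.png',cv2.resize(a,None,fx=3.7,fy=3.7,interpolation=cv2.INTER_CUBIC))
E
```

```text
(no output)
```

View pics/top0c.png

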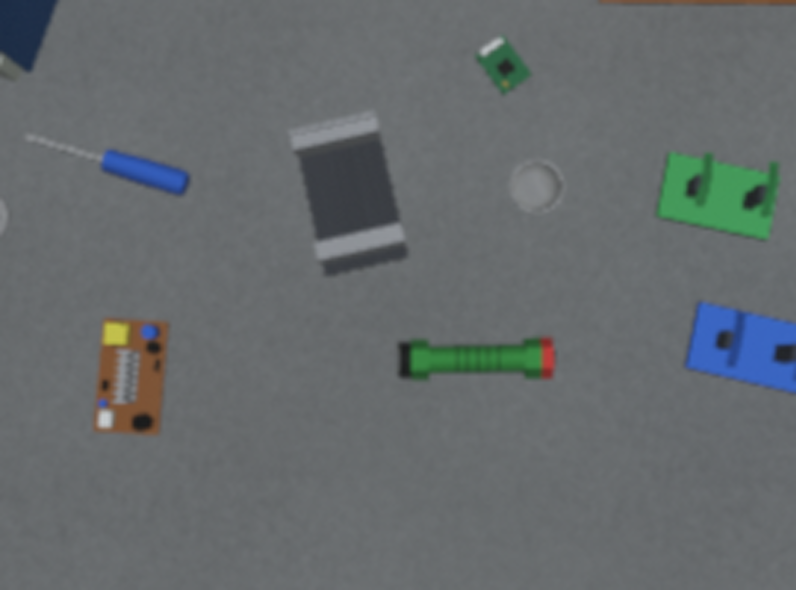

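View pics/side0c.png

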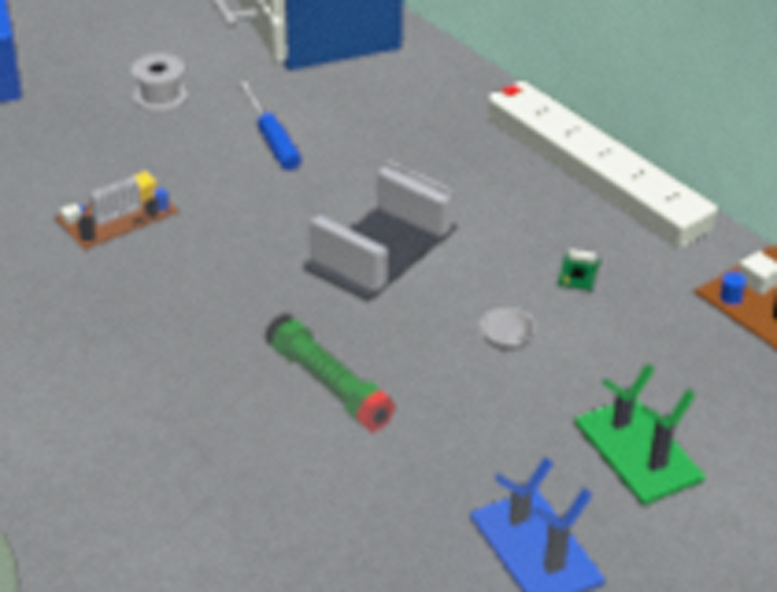

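Top view: board at crop (132,377), torch (477,358) with lens at left (+y), rest (350,195), green cradle (718,195). The side view shows the green cradle's lower fork at +y, so the lens points the right way already. I'm moving over the board.

```bash
python3 -m handwheel '[{"dx":-4.7,"dy":-2.9},{"dx":-4.7,"dy":-2.9},{"dx":-4.7,"dy":-2.9},{"dx":-4.7,"dy":-2.9},{"dx":-4.7,"dy":-2.9},{"dx":-4.7,"dy":-2.9},{"wz":-0.165},{"wz":-0.165}]'
cat >> h.py <<'E'
def wray(f,u,v):
    fl=210/np.tan(np.radians(f['fovy']/2)); a=np.array([u-f['cx'],v-f['cy']]); r=np.hypot(*a); th=r/fl
    d=np.r_[a/max(r,1e-9)*np.sin(th),np.cos(th)]; R=np.array(f['R']); return -R.T@f['t'], R.T@d
def wonz(f,u,v,z):
    o,d=wray(f,u,v); return o+d*(z-o[2])/d[2]
def rectify(f,c,half,z,n=600):
    # orthophoto of plane z: centre c, columns +y leftwards (-y right), rows +x up
    fl=210/np.tan(np.radians(f['fovy']/2)); g=np.linspace(half,-half,n)
    X,Y=np.meshgrid(c[0]+g,c[1]+g,indexing='ij'); P=np.stack([X,Y,np.full_like(X,z)],-1)@np.array(f['R']).T+np.array(f['t'])
    r=np.hypot(P[...,0],P[...,1]); th=np.arctan2(r,P[...,2]); k=fl*th/np.maximum(r,1e-9)
    return cv2.remap(f['frame'],(f['cx']+k*P[...,0]).astype(np.float32),(f['cy']+k*P[...,1]).astype(np.float32),cv2.INTER_LINEAR)
def st():
    s=monitor.observe(); print('t',round(s['clock'],2),'p',s['position'].round(4),'r',s['tool_rot'].round(4),'F',s['force'].round(1),'w',round(s['grip_width'],4),s['finger_force'],'q',s['qpos'].round(2)); return s
E
python3 - <<'E'
from h import *
st(); f=optics.grab_frame('wrist'); print(f['fovy'],-np.array(f['R']).T@f['t'],np.array(f['R']).round(2).tolist())
np.save('w1.npy',f,allow_pickle=True)
cv2.imwrite('pics/w1.png',np.hstack([cv2.resize(f['frame'],(400,300)),cv2.resize(rectify(f,(.437,.307),.1,.003,400),(400,400))[50:350]]))
for m in optics.masks_of('power_board','wrist')[:2]:
    ys,xs=np.nonzero(m['region']); print(m['p'],m['rect'])
    P=np.array([wonz(f,u,v,.003)[:2] for u,v in zip(xs,ys)]).astype(np.float32); r=cv2.minAreaRect(P*1000); print(r)
E
```

```text
t 1.2 p [0.2421 0.5762 0.1924] r [-3.1416 -0.      2.7438] F [ 0.7 -0.7 -0.4] w 0.085 0.0 q [-1.24  0.52 -0.04  1.6   0.02  1.02 -0.11]
65.70646984690485 [0.16472897 0.60755179 0.3735423 ] [[0.39, 0.92, 0.0], [0.87, -0.37, 0.33], [0.3, -0.13, -0.94]]
0.93 [182.7, 336.9, 29.4, 35.2]
((459.1018371582031, 334.1728210449219), (23.223161697387695, 81.48178100585938), 84.69781494140625)schema error: expected keys dx, dy, dz, wx, wy, wz, claw
```

View pics/w1.png

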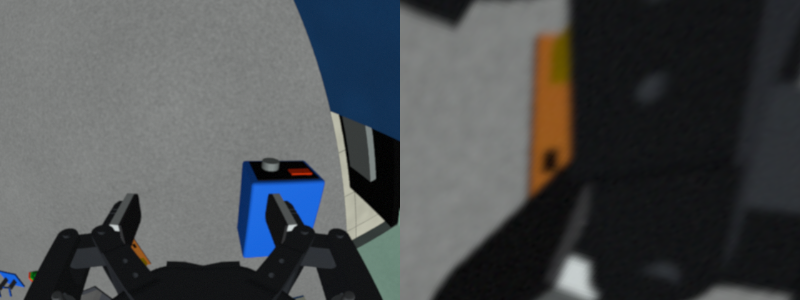

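The first move was refused because every key is required. The wrist view shows a blue box by the right finger, on the +y side; my path leads away from it.

```bash
python3 -m handwheel '[{"dx":-4.7,"dy":-2.9,"dz":0,"wx":0,"wy":0,"wz":0,"claw":100},{"dx":-4.7,"dy":-2.9,"dz":0,"wx":0,"wy":0,"wz":0,"claw":100},{"dx":-4.7,"dy":-2.9,"dz":0,"wx":0,"wy":0,"wz":0,"claw":100},{"dx":-4.7,"dy":-2.9,"dz":0,"wx":0,"wy":0,"wz":0,"claw":100},{"dx":-4.7,"dy":-2.9,"dz":0,"wx":0,"wy":0,"wz":0,"claw":100},{"dx":-4.7,"dy":-2.9,"dz":0,"wx":0,"wy":0,"wz":0,"claw":100},{"dx":0,"dy":0,"dz":0,"wx":0,"wy":0,"wz":-0.165,"claw":100},{"dx":0,"dy":0,"dz":0,"wx":0,"wy":0,"wz":-0.165,"claw":100}]'
python3 - <<'E'
from h import *
st(); f=optics.grab_frame('wrist')
cv2.imwrite('pics/w2.png',np.hstack([cv2.resize(f['frame'],(400,300)),cv2.resize(rectify(f,(.437,.307),.1,.003,400),(400,400))[50:350]]))
for m in optics.masks_of('power_board','wrist')[:2]:
    ys,xs=np.nonzero(m['region']); print(m['p'],m['rect'])
    P=np.array([wonz(f,u,v,.003)[:2] for u,v in zip(xs,ys)]).astype(np.float32); r=cv2.minAreaRect(P*1000); print(r)
E
```

```text
clock: 2.3
position: [0.4351, 0.306, 0.1925]
tool_rot: [3.141, 0.0, 3.078]
force: [-0.2, 0.9, 0.4]
grip_width: 0.0853
finger_force: 0.0
t 2.3 p [0.4351 0.306  0.1925] r [3.1415e+00 2.0000e-04 3.0778e+00] F [-0.2  0.9  0.4] w 0.0853 0.0 q [-0.69  0.37 -0.05  1.84  0.02  0.92  0.76]
0.91 [257.6, 129.3, 59.0, 92.4]
((440.36993408203125, 307.9207458496094), (63.11261749267578, 111.03092956542969), 86.90200805664062)
```

View pics/w2.png

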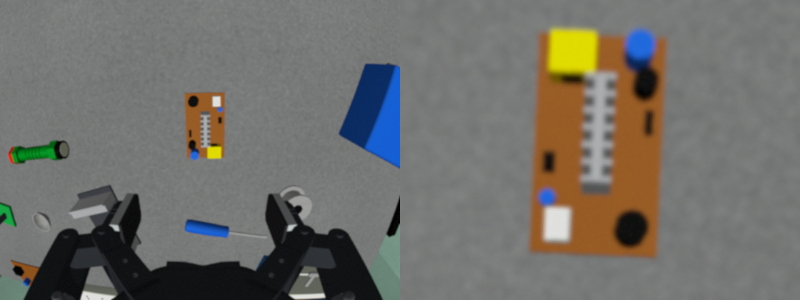

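Wrist view: the board is clear, centred at about (0.439, 0.3076) with yaw about -0.05. Descending to grip the heat sink.

```bash
python3 -m handwheel '[{"dx":-0.4,"dy":0.2,"dz":3,"wx":0,"wy":0,"wz":-0.014,"claw":100},{"dx":0,"dy":0,"dz":5,"wx":0,"wy":0,"wz":0,"claw":100},{"dx":0,"dy":0,"dz":5,"wx":0,"wy":0,"wz":0,"claw":100},{"dx":0,"dy":0,"dz":3.2,"wx":0,"wy":0,"wz":0,"claw":80},{"dx":0,"dy":0,"dz":2,"wx":0,"wy":0,"wz":0,"claw":50},{"dx":0,"dy":0,"dz":0,"wx":0,"wy":0,"wz":0,"claw":30},{"dx":0,"dy":0,"dz":0,"wx":0,"wy":0,"wz":0,"claw":0},{"dx":0,"dy":0,"dz":0,"wx":0,"wy":0,"wz":0,"claw":0}]' 40
python3 -m handwheel '[{"dx":0,"dy":0,"dz":0,"wx":0,"wy":0,"wz":0,"claw":0},{"dx":0,"dy":0,"dz":0,"wx":0,"wy":0,"wz":0,"claw":0},{"dx":0,"dy":0,"dz":0,"wx":0,"wy":0,"wz":0,"claw":0}]' 40
```

```text
clock: 3.4
position: [0.4393, 0.3086, 0.0114]
tool_rot: [3.141, 0.001, 3.087]
force: [-0.8, 0.3, 0.4]
grip_width: -0.0
finger_force: 0.0
clock: 3.78
position: [0.4389, 0.3082, 0.0105]
tool_rot: [3.141, 0.0, 3.088]
force: [-0.3, 0.3, 0.3]
grip_width: -0.0005
finger_force: 0.0
```

Fingers closed on nothing; looking at what happened.

```bash
python3 - <<'E'
from h import *
st(); f=optics.grab_frame('wrist'); s=optics.grab_frame('side')
cv2.imwrite('pics/w3.png',np.hstack([cv2.resize(f['frame'],(533,400)),cv2.resize(s['frame'][160:230,165:235],(400,400),interpolation=cv2.INTER_CUBIC)[:,:260]]))
E
```

```text
t 3.77 p [0.4389 0.3082 0.0105] r [3.1415e+00 1.0000e-04 3.0876e+00] F [-0.3  0.3  0.3] w -0.0005 0.0 q [-0.69  0.65 -0.04  1.96  0.05  0.53  0.75]
```

View pics/w3.png

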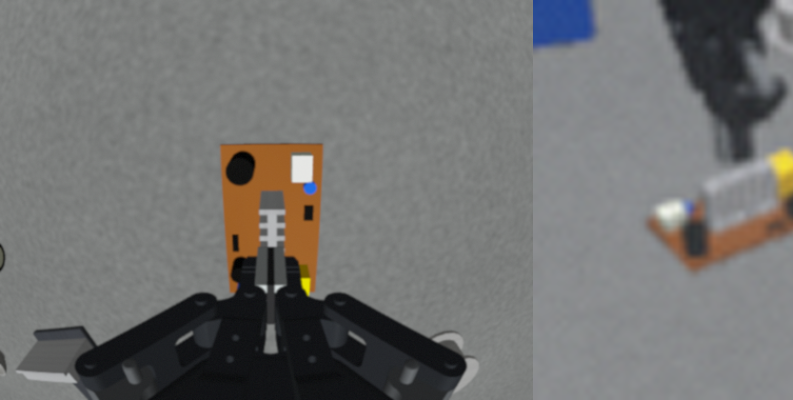

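```bash
python3 - <<'E'
from h import *
f=optics.grab_frame('wrist'); s=optics.grab_frame('side'); t=optics.grab_frame('top')
fl=210/np.tan(np.radians(f['fovy']/2))
def wp(X):
    c=np.array(f['R'])@X+np.array(f['t']); r=np.hypot(c[0],c[1]); k=fl*np.arctan2(r,c[2])/r; return f['cx']+k*c[0],f['cy']+k*c[1]
p=monitor.observe()['position']
for h in (0,.02,.04,.06): X=p+[0,0,h]; print(h,np.round(wp(X),0),np.round(np.array(wp(X))*533/560),np.round(proj(s,X)),np.round(proj(t,X)))
print(-np.array(f['R']).T@f['t'], p)
a=s['frame'][150:215,170:240]; b=t['frame'][220:290,140:215]
w=f['frame'][130:330,180:390]
cv2.imwrite('pics/w4.png',np.hstack([cv2.resize(a,(400,372),interpolation=cv2.INTER_CUBIC),cv2.resize(w,(390,372),interpolation=cv2.INTER_CUBIC)]))
E
```

```text
0 [286. 241.] [272. 230.] [201. 196.] [173. 257.]
0.02 [286. 256.] [272. 244.] [201. 192.] [171. 257.]
0.04 [287. 275.] [273. 261.] [200. 188.] [169. 257.]
0.06 [287. 297.] [273. 283.] [200. 184.] [167. 257.]
[0.35494349 0.31138782 0.19157447] [0.43880202 0.30822955 0.01035812]
```

View pics/w4.png

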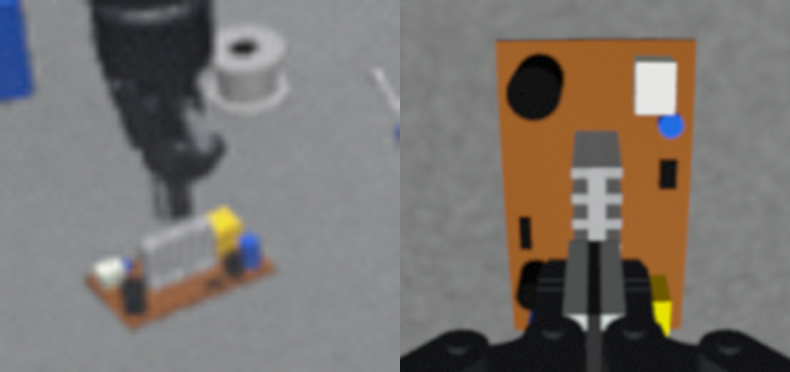

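The fingertips show at the sink's top edge, about 25 mm higher than the reported TCP would put them. I'll raise the shut gripper and check where its tips really are.

```bash
python3 -m handwheel '[{"dx":0,"dy":0,"dz":-3,"wx":0,"wy":0,"wz":0,"claw":0},{"dx":0,"dy":0,"dz":-3,"wx":0,"wy":0,"wz":0,"claw":0},{"dx":0,"dy":0,"dz":0,"wx":0,"wy":0,"wz":0,"claw":0}]'
python3 - <<'E'
from h import *
st()
f=optics.grab_frame('wrist'); s=optics.grab_frame('side'); t=optics.grab_frame('top')
p=monitor.observe()['position']
for h in (0,.02,.04): print(np.round(proj(s,p+[0,0,h])),np.round(proj(t,p+[0,0,h])))
a=s['frame'][140:205,170:240].copy(); k=400/70
for h,c in ((0,(0,0,255)),(.025,(255,0,255))):
    u,v=proj(s,p+[0,0,h]); a2=(int((u-170)*k),int((v-140)*k)); 
    if h==0: A=cv2.resize(a,(400,371),interpolation=cv2.INTER_CUBIC)
    cv2.circle(A,a2,3,c,-1)
w=cv2.resize(f['frame'][130:330,180:390],(390,371),interpolation=cv2.INTER_CUBIC); cv2.circle(w,(int(106*1.857),int(111*1.857)),3,(0,0,255),-1)
cv2.imwrite('pics/w5.png',np.hstack([A,w]))
E
```

```text
clock: 4.4
position: [0.4398, 0.309, 0.0722]
tool_rot: [3.139, 0.002, 3.088]
force: [0.4, -0.0, -0.4]
grip_width: -0.0
finger_force: 0.0
t 4.4 p [0.4398 0.309  0.0722] r [3.1394e+00 2.4000e-03 3.0875e+00] F [ 0.4 -0.  -0.4] w -0.0 0.0 q [-0.69  0.55 -0.05  1.93  0.04  0.66  0.76]
[200. 184.] [167. 257.]
[199. 180.] [165. 257.]
[199. 175.] [163. 257.]
```

View pics/w5.png

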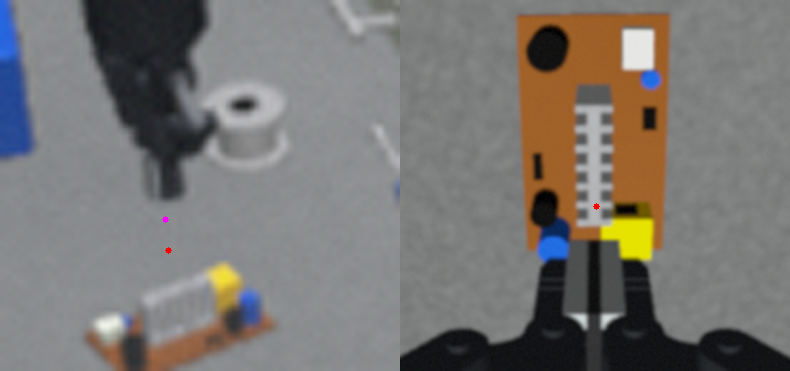

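Confirmed: the real fingertips sit about 41 mm behind the reported TCP, since the side view's tip is 52 px above the red mark at 31 px per 25 mm. I'll correct for this offset and descend again, watching the force.

```bash
python3 -m handwheel '[{"dx":0,"dy":0,"dz":0,"wx":0,"wy":0,"wz":0,"claw":100},{"dx":0,"dy":0,"dz":0,"wx":0,"wy":0,"wz":0,"claw":100},{"dx":0,"dy":0,"dz":0,"wx":0,"wy":0,"wz":0,"claw":100},{"dx":0,"dy":-0.1,"dz":4,"wx":0,"wy":0,"wz":0,"claw":100},{"dx":0,"dy":0,"dz":3,"wx":0,"wy":0,"wz":0,"claw":100},{"dx":0,"dy":0,"dz":1.5,"wx":0,"wy":0,"wz":0,"claw":100},{"dx":0,"dy":0,"dz":1.2,"wx":0,"wy":0,"wz":0,"claw":100},{"dx":0,"dy":0,"dz":0,"wx":0,"wy":0,"wz":0,"claw":60}]' 40
python3 -m handwheel '[{"dx":0,"dy":0,"dz":0,"wx":0,"wy":0,"wz":0,"claw":30},{"dx":0,"dy":0,"dz":0,"wx":0,"wy":0,"wz":0,"claw":20},{"dx":0,"dy":0,"dz":0,"wx":0,"wy":0,"wz":0,"claw":0},{"dx":0,"dy":0,"dz":0,"wx":0,"wy":0,"wz":0,"claw":0},{"dx":0,"dy":0,"dz":0,"wx":0,"wy":0,"wz":0,"claw":0}]' 40
```

```text
clock: 5.55
position: [0.4387, 0.3072, -0.0268]
tool_rot: [-3.141, -0.0, 3.088]
force: [-0.2, -0.9, 0.0]
grip_width: 0.0698
finger_force: 0.0
clock: 6.18
position: [0.4391, 0.3075, -0.026]
tool_rot: [3.141, 0.001, 3.088]
force: [-2.1, -0.8, 8.0]
grip_width: 0.0132
finger_force: 39.8
```

Gripped (13.2 mm, 40 N). I'll lift it, then fit the rest and cradle poses by matching model silhouettes to both fixed cameras.

```bash
python3 -m handwheel '[{"dx":0,"dy":0,"dz":-1,"wx":0,"wy":0,"wz":0,"claw":0},{"dx":0,"dy":0,"dz":-2.5,"wx":0,"wy":0,"wz":0,"claw":0},{"dx":0,"dy":0,"dz":-4,"wx":0,"wy":0,"wz":0,"claw":0},{"dx":0,"dy":0,"dz":-3.5,"wx":0,"wy":0,"wz":0,"claw":0},{"dx":0,"dy":0,"dz":0,"wx":0,"wy":0,"wz":0,"claw":0},{"dx":0,"dy":0,"dz":0,"wx":0,"wy":0,"wz":0,"claw":0}]' 40
cat > fit.py <<'E'
from h import *
from scipy.optimize import minimize
def box(x0,x1,y0,y1,z0,z1): return np.array([[x,y,z] for x in(x0,x1) for y in(y0,y1) for z in(z0,z1)])
rest=[box(-.075,.075,-.042,.042,0,.008)]+[b for s in(1,-1) for b in(box(*sorted((s*.046,s*.064)),-.042,.042,0,.052),box(*sorted((s*.060,s*.064)),-.042,.042,.052,.057))]
torch=[box(-.075,-.046,-.017,.017,0,.034),box(.046,.075,-.017,.017,0,.034),box(-.046,.046,-.013,.013,.004,.030)]
cbase=[box(-.056,.056,-.033,.033,0,.010)]
def place(b,p): c,s=np.cos(p[2]),np.sin(p[2]); return b@np.array([[c,s,0],[-s,c,0],[0,0,1]])+[p[0],p[1],0]
S=8
def sil(parts,p,f,off):
    im=np.zeros((420*S//2,560*S//2),np.uint8); k=S/2
    for b in parts:
        q=np.array([proj(f,X) for X in place(b,p)])+.5; cv2.fillConvexPoly(im,cv2.convexHull((q*k*16).astype(np.int32)),255,shift=4)
    return im>0
def fit(parts,p0,obs):
    big=[(f,cv2.resize(cv2.GaussianBlur(m.astype(np.float32),(3,3),0),None,fx=S/2,fy=S/2,interpolation=cv2.INTER_LINEAR)>.5) for f,m in obs]
    def cost(v):
        p=[v[0]/100,v[1]/100,v[2]/10]; return sum(1-(a&b).sum()/(a|b).sum() for a,b in((sil(parts,p,f,0),m) for f,m in big))
    v0=np.array([p0[0]*100,p0[1]*100,p0[2]*10]); r=minimize(cost,v0,method='Nelder-Mead',options=dict(initial_simplex=v0+np.vstack([np.zeros(3),np.eye(3)*[1,1,1]]),maxfev=150,xatol=.01,fatol=1e-4))
    v=r.x; return np.array([v[0]/100,v[1]/100,v[2]/10]),r.fun
E
python3 - <<'E'
from fit import *
st()
O={}
for c in ['top','side']:
    f=optics.grab_frame(c); cv2.imwrite(f'pics/{c}6.png',f['frame'])
    for n in ['board_rest','torch']:
        for m in optics.masks_of(n,c):
            r=m['rect']; print(c,n,m['p'],r); O.setdefault((n,c),[]).append((f,m['region']))
    if c=='top': # green cradle base by colour
        hsv=cv2.cvtColor(f['frame'],cv2.COLOR_BGR2HSV); g=((hsv[...,0]>45)&(hsv[...,0]<85)&(hsv[...,1]>110)); 
        g[:, :350]=0; g[:160]=0; ys,xs=np.nonzero(g); print('green',g.sum(),xs.min(),xs.max(),ys.min(),ys.max()); gm=(f,g)
def near(n,c,X):
    l=[(f,m) for f,m in O.get((n,c),[]) if abs(np.nonzero(m)[1].mean()-proj(f,X)[0])<15 and abs(np.nonzero(m)[0].mean()-proj(f,X)[1])<15]; return l[:1]
for n,parts,p0 in(('board_rest',rest,(.62,.095,.22)),('torch',torch,(.459,-.033,1.57))):
    a=near(n,'top',(*p0[:2],.02)); b=near(n,'side',(*p0[:2],.02))
    for o in(a,b,a+b):
        if o: print(n,len(o),fit(parts,p0,o))
print('green',fit(cbase,(.63,-.285,1.37),[gm]))
E
```

```text
clock: 6.92
position: [0.4385, 0.307, 0.0832]
tool_rot: [-3.141, -0.0, 3.088]
force: [-0.4, 0.3, -3.0]
grip_width: 0.0134
finger_force: 39.4
t 6.92 p [0.4385 0.307  0.0832] r [-3.1414e+00 -2.0000e-04  3.0878e+00] F [-0.4  0.3 -3. ] w 0.0134 39.39628064632416 q [-0.68  0.53 -0.05  1.93  0.04  0.68  0.76]
top board_rest 0.87 [229.1, 167.7, 39.7, 55.2]
top torch 0.68 [264.4, 245.6, 57.1, 14.0]
top torch 0.38 [228.1, 169.8, 41.4, 54.2]
green 793 353 518 176 210
side board_rest 0.83 [253.4, 183.1, 42.3, 35.9]
side torch 0.7 [242.8, 225.8, 34.0, 31.6]
board_rest 1 (array([0.62161073, 0.09522161, 0.25104121]), np.float64(0.02893877382281207))
board_rest 1 (array([0.62695635, 0.10206844, 0.22502805]), np.float64(0.09616754523436388))
board_rest 2 (array([0.62278538, 0.09575273, 0.25041671]), np.float64(0.17808252455777573))
torch 1 (array([ 0.45908401, -0.03026785,  1.60135568]), np.float64(0.10714660510022034))
torch 1 (array([ 0.46322866, -0.02235356,  1.53175532]), np.float64(0.29387650525236997))
torch 2 (array([ 0.45898315, -0.02977373,  1.59216316]), np.float64(0.43203978318569314))
green (array([ 0.62527544, -0.26693394,  1.37961781]), np.float64(0.16452006507592187))
```

```bash
python3 -m handwheel '[{"dx":-1.8,"dy":-1.3,"dz":0,"wx":0,"wy":0,"wz":0,"claw":0},{"dx":-3.3,"dy":-2.4,"dz":0,"wx":0,"wy":0,"wz":0,"claw":0},{"dx":-3.7,"dy":-2.7,"dz":0,"wx":0,"wy":0,"wz":0,"claw":0},{"dx":-3,"dy":-2.3,"dz":0,"wx":0,"wy":0,"wz":0,"claw":0},{"dx":-1.8,"dy":-1.3,"dz":0,"wx":0,"wy":0,"wz":0,"claw":0},{"dx":0,"dy":0,"dz":0,"wx":0,"wy":0,"wz":-0.15,"claw":0},{"dx":0,"dy":0,"dz":0,"wx":0,"wy":0,"wz":-0.15,"claw":0},{"dx":0,"dy":0,"dz":0,"wx":0,"wy":0,"wz":0,"claw":0}]'
python3 - <<'E'
from h import *
st(); f=optics.grab_frame('wrist')
r=rectify(f,(.622,.096),.1,.052,400)
p=(.622,.096,.25)
def pt(X): return (int((p[1]+.1-X[1])/.0005),int((p[0]+.1-X[0])/.0005))
c,s=np.cos(p[2]),np.sin(p[2])
for x,y in [(a,b) for a in(-.060,-.046,.046,.060) for b in(-.042,.042)]:
    cv2.circle(r,pt((p[0]+c*x-s*y,p[1]+s*x+c*y)),2,(0,0,255),-1)
cv2.imwrite('pics/w7.png',np.hstack([cv2.resize(f['frame'],(400,300)),r[50:350]]) if 0 else np.hstack([cv2.copyMakeBorder(cv2.resize(f['frame'],(400,300)),50,50,0,0,0),r]))
E
```

```text
clock: 8.22
position: [0.5688, 0.2005, 0.0832]
tool_rot: [3.141, -0.001, -2.896]
force: [0.1, 0.1, -1.7]
grip_width: 0.0129
finger_force: 39.3
t 8.22 p [0.5688 0.2005 0.0832] r [ 3.1410e+00 -6.0000e-04 -2.8958e+00] F [ 0.1  0.1 -1.7] w 0.0129 39.28358852863312 q [-0.35  0.62 -0.13  1.75  0.1   0.78  1.29]
```

View pics/w7.png

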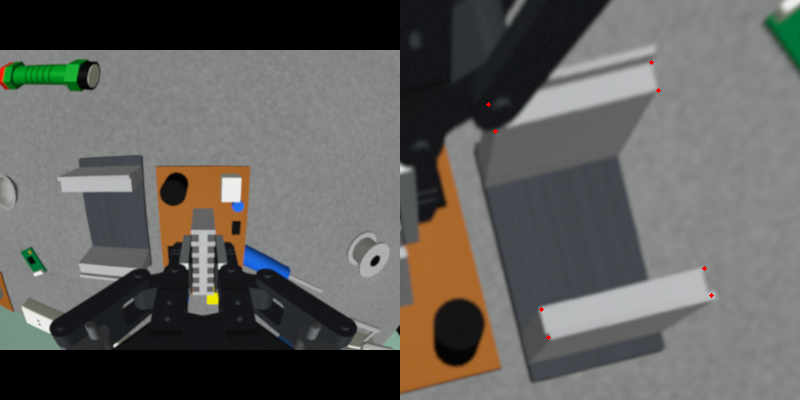

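Fit dots match the ledges to about 1 mm. Next I check where the held board sits in the grip, using its near corners at px (220,164) and (350,164), then go above the rest.

```bash
python3 - <<'E'
from h import *
f=optics.grab_frame('wrist'); s=st(); ms=optics.masks_of('power_board','wrist'); m=ms[0]['region']; print(ms[0]['p'],ms[0]['rect'])
y=s['tool_rot'][2]; X=np.array([np.cos(y),np.sin(y)]);Y=np.array([np.sin(y),-np.cos(y)])
for z in(.107,.112,.117):
    for u,v in((219.8,163.8),(350,163.8)):
        d=wonz(f,u,v,z)[:2]-s['position'][:2]; print(z,'tool xy mm',(1000*np.array([d@X,d@Y])).round(1))
E
python3 -m handwheel '[{"dx":-0.5,"dy":-1.8,"dz":0,"wx":0,"wy":0,"wz":0,"claw":0},{"dx":-0.5,"dy":-3,"dz":0,"wx":0,"wy":0,"wz":0,"claw":0},{"dx":-0.6,"dy":-3.2,"dz":0,"wx":0,"wy":0,"wz":0,"claw":0},{"dx":-0.5,"dy":-2.2,"dz":0,"wx":0,"wy":0,"wz":0,"claw":0},{"dx":-0.5,"dy":-1.2,"dz":0,"wx":0,"wy":0,"wz":0,"claw":0},{"dx":0,"dy":0,"dz":1,"wx":0,"wy":0,"wz":0,"claw":0},{"dx":0,"dy":0,"dz":2,"wx":0,"wy":0,"wz":0,"claw":0},{"dx":0,"dy":0,"dz":0.5,"wx":0,"wy":0,"wz":0,"claw":0}]'
```

```text
t 8.32 p [0.5689 0.2003 0.0833] r [ 3.1414e+00 -4.0000e-04 -2.8987e+00] F [-0.3 -0.2 -1.9] w 0.0133 39.28360641002655 q [-0.35  0.62 -0.13  1.75  0.1   0.78  1.29]
0.94 [216.4, 160.5, 135.4, 195.3]
0.107 tool xy mm [ 53.5 -33.3]
0.107 tool xy mm [53.6 31.5]
0.112 tool xy mm [ 54.5 -32.3]
0.112 tool xy mm [54.5 30.5]
0.117 tool xy mm [ 55.5 -31.3]
0.117 tool xy mm [55.5 29.4]
clock: 9.38
position: [0.6207, 0.0967, 0.0462]
tool_rot: [3.141, -0.003, -2.894]
force: [-0.6, 0.2, -2.5]
grip_width: 0.013
finger_force: 39.3
```

```bash
python3 -m handwheel '[{"dx":-0.1,"dy":0,"dz":0.6,"wx":0,"wy":0,"wz":0,"claw":0},{"dx":0,"dy":0,"dz":0.6,"wx":0,"wy":0,"wz":0,"claw":0},{"dx":0,"dy":0,"dz":0.2,"wx":0,"wy":0,"wz":0,"claw":0},{"dx":0,"dy":0,"dz":0,"wx":0,"wy":0,"wz":0,"claw":0}]'
python3 -m handwheel '[{"dx":0,"dy":0,"dz":0.1,"wx":0,"wy":0,"wz":0,"claw":0},{"dx":0,"dy":0,"dz":0.1,"wx":0,"wy":0,"wz":0,"claw":0},{"dx":0,"dy":0,"dz":0.1,"wx":0,"wy":0,"wz":0,"claw":0},{"dx":0,"dy":0,"dz":0,"wx":0,"wy":0,"wz":0,"claw":0}]'
```

```text
clock: 9.88
position: [0.6232, 0.0961, 0.0344]
tool_rot: [-3.142, -0.0, -2.895]
force: [-0.2, 0.4, -2.3]
grip_width: 0.0133
finger_force: 39.3
clock: 10.38
position: [0.6231, 0.0961, 0.0313]
tool_rot: [3.142, -0.0, -2.895]
force: [-0.5, 0.1, -3.6]
grip_width: 0.0133
finger_force: 39.3
```

```bash
python3 -m handwheel '[{"dx":0,"dy":0,"dz":0.1,"wx":0,"wy":0,"wz":0,"claw":0},{"dx":0,"dy":0,"dz":0.1,"wx":0,"wy":0,"wz":0,"claw":0},{"dx":0,"dy":0,"dz":0.1,"wx":0,"wy":0,"wz":0,"claw":0},{"dx":0,"dy":0,"dz":0,"wx":0,"wy":0,"wz":0,"claw":0}]'
python3 -m handwheel '[{"dx":0,"dy":0,"dz":0.1,"wx":0,"wy":0,"wz":0,"claw":0},{"dx":0,"dy":0,"dz":0,"wx":0,"wy":0,"wz":0,"claw":0}]'
python3 -m handwheel '[{"dx":0,"dy":0,"dz":0.1,"wx":0,"wy":0,"wz":0,"claw":0},{"dx":0,"dy":0,"dz":0,"wx":0,"wy":0,"wz":0,"claw":0}]'
```

```text
clock: 10.88
position: [0.6231, 0.0961, 0.0283]
tool_rot: [3.142, -0.0, -2.896]
force: [0.0, 0.5, -2.4]
grip_width: 0.013
finger_force: 39.3
clock: 11.12
position: [0.6231, 0.0961, 0.0273]
tool_rot: [-3.142, -0.0, -2.895]
force: [0.4, 1.1, -3.3]
grip_width: 0.0134
finger_force: 39.3
clock: 11.38
position: [0.6231, 0.0961, 0.0263]
tool_rot: [-3.142, -0.0, -2.895]
force: [0.2, -0.4, -1.9]
grip_width: 0.0135
finger_force: 39.3
```

```bash
python3 -m handwheel '[{"dx":0,"dy":0,"dz":0.1,"wx":0,"wy":0,"wz":0,"claw":0},{"dx":0,"dy":0,"dz":0,"wx":0,"wy":0,"wz":0,"claw":0}]'
python3 -m handwheel '[{"dx":0,"dy":0,"dz":0.1,"wx":0,"wy":0,"wz":0,"claw":0},{"dx":0,"dy":0,"dz":0,"wx":0,"wy":0,"wz":0,"claw":0}]'
```

```text
clock: 11.62
position: [0.6232, 0.0961, 0.026]
tool_rot: [-3.142, 0.0, -2.895]
force: [-3.3, -0.5, 10.6]
grip_width: 0.013
finger_force: 40.9
clock: 11.88
position: [0.6233, 0.0961, 0.026]
tool_rot: [-3.141, 0.0, -2.896]
force: [-10.8, -1.0, 26.2]
grip_width: 0.0132
finger_force: 43.3
```

Contact at 0.026 as predicted. I'll ease off, release and rise.

```bash
python3 -m handwheel '[{"dx":0,"dy":0,"dz":-0.15,"wx":0,"wy":0,"wz":0,"claw":0},{"dx":0,"dy":0,"dz":0,"wx":0,"wy":0,"wz":0,"claw":30},{"dx":0,"dy":0,"dz":0,"wx":0,"wy":0,"wz":0,"claw":60},{"dx":0,"dy":0,"dz":0,"wx":0,"wy":0,"wz":0,"claw":60},{"dx":0,"dy":0,"dz":-1,"wx":0,"wy":0,"wz":0,"claw":60},{"dx":0,"dy":0,"dz":-4,"wx":0,"wy":0,"wz":0,"claw":80},{"dx":0,"dy":0,"dz":-5,"wx":0,"wy":0,"wz":0,"claw":100},{"dx":0,"dy":0,"dz":0,"wx":0,"wy":0,"wz":0,"claw":100}]'
python3 - <<'E'
from fit import *
s=st(); f=optics.grab_frame('wrist'); cv2.imwrite('pics/w8.png',f['frame'])
m=optics.masks_of('power_board','wrist')[0]; ys,xs=np.nonzero(m['region']); print(m['p'],m['rect'])
P=np.array([wonz(f,u,v,.055)[:2] for u,v in zip(xs,ys)]).astype(np.float32); print(cv2.minAreaRect(P*1000))
for m in optics.masks_of('torch','wrist')[:2]: print(m['p'],m['rect'])
E
```

```text
clock: 12.88
position: [0.6254, 0.0965, 0.1303]
tool_rot: [-3.141, 0.007, -2.896]
force: [-0.6, 0.3, -0.7]
grip_width: 0.0855
finger_force: 0.0
t 12.88 p [0.6254 0.0965 0.1303] r [-3.1413  0.0066 -2.8957] F [-0.6  0.3 -0.7] w 0.0855 0.0 q [-0.16  0.6  -0.13  1.64  0.09  0.9   1.49]
0.95 [244.6, 135.7, 81.1, 130.0]
((626.7343139648438, 95.19540405273438), (115.46953582763672, 64.38042449951172), 14.205635070800781)
0.95 [119.9, 0.7, 159.5, 17.8]
```

Board is placed at about (0.624, 0.095), yaw 0.25. Now to the torch.

```bash
python3 -m handwheel '[{"dx":2.5,"dy":-1.1,"dz":0,"wx":0,"wy":0,"wz":0,"claw":100},{"dx":4.5,"dy":-2,"dz":0,"wx":0,"wy":0,"wz":0,"claw":100},{"dx":5,"dy":-2.1,"dz":0,"wx":0,"wy":0,"wz":0,"claw":100},{"dx":4.5,"dy":-2,"dz":0,"wx":0,"wy":0,"wz":0,"claw":100},{"dx":2.7,"dy":-1.1,"dz":0,"wx":0,"wy":0,"wz":0,"claw":100},{"dx":0,"dy":0,"dz":0,"wx":0,"wy":0,"wz":0.18,"claw":100},{"dx":0,"dy":0,"dz":0,"wx":0,"wy":0,"wz":0.18,"claw":100},{"dx":0,"dy":0,"dz":0,"wx":0,"wy":0,"wz":0.18,"claw":100}]'
python3 -m handwheel '[{"dx":0,"dy":0,"dz":0,"wx":0,"wy":0,"wz":0.18,"claw":100},{"dx":0,"dy":0,"dz":0,"wx":0,"wy":0,"wz":0.18,"claw":100},{"dx":0,"dy":0,"dz":0,"wx":0,"wy":0,"wz":0.18,"claw":100},{"dx":0,"dy":0,"dz":0,"wx":0,"wy":0,"wz":0.18,"claw":100},{"dx":0,"dy":0,"dz":0,"wx":0,"wy":0,"wz":0.18,"claw":100},{"dx":0,"dy":0,"dz":0,"wx":0,"wy":0,"wz":0.18,"claw":100},{"dx":0,"dy":0,"dz":0,"wx":0,"wy":0,"wz":0.18,"claw":100},{"dx":0,"dy":0,"dz":0,"wx":0,"wy":0,"wz":0,"claw":100}]'
python3 - <<'E'
from h import *
s=st(); f=optics.grab_frame('wrist'); cv2.imwrite('pics/w9.png',f['frame'])
for m in optics.masks_of('torch','wrist')[:2]:
    ys,xs=np.nonzero(m['region']); print(m['p'],m['rect'])
    for z in(.017,):
        P=np.array([wonz(f,u,v,z)[:2] for u,v in zip(xs,ys)]).astype(np.float32); print(z,cv2.minAreaRect(P*1000))
    d=P-P.mean(0); w,V=np.linalg.eigh(d.T@d); a=V[:,1]*np.sign(V[1,1]); print('pca',P.mean(0),np.arctan2(a[1],a[0]),(d@a).min(),(d@a).max())
E
```

```text
clock: 14.02
position: [0.4565, -0.0313, 0.1251]
tool_rot: [-3.141, -0.002, 2.842]
force: [-0.4, -0.7, 0.3]
grip_width: 0.0854
finger_force: 0.0
clock: 15.02
position: [0.4567, -0.0311, 0.1252]
tool_rot: [-3.14, 0.001, 1.589]
force: [-0.3, -0.1, -1.2]
grip_width: 0.0853
finger_force: 0.0
t 15.03 p [ 0.4567 -0.0311  0.1252] r [-3.1401e+00  7.0000e-04  1.5890e+00] F [-0.3 -0.1 -1.2] w 0.0853 0.0 q [-0.31  0.38  0.31  2.1  -0.18  0.69  0.14]
0.85 [264.4, 105.4, 44.0, 161.2]
0.017 ((460.8061218261719, -33.249427795410156), (38.2896842956543, 157.2888641357422), 1.7594196796417236)
pca [ 0.46082816 -0.02698206] 1.6044729 -0.084932424 0.07237628
0.53 [377.8, 23.7, 159.9, 99.0]
0.017 ((633.2076416015625, 100.09356689453125), (182.49862670898438, 95.48292541503906), 13.612048149108887)
pca [0.59137356 0.0933932 ] 0.33508494 -0.051624298 0.13515593
```

```bash
python3 -m handwheel '[{"dx":0.2,"dy":0.4,"dz":2,"wx":0,"wy":0,"wz":-0.012,"claw":80},{"dx":0,"dy":0,"dz":4,"wx":0,"wy":0,"wz":0,"claw":65},{"dx":0,"dy":0,"dz":4.3,"wx":0,"wy":0,"wz":0,"claw":65},{"dx":0,"dy":0,"dz":3,"wx":0,"wy":0,"wz":0,"claw":65},{"dx":0,"dy":0,"dz":1.4,"wx":0,"wy":0,"wz":0,"claw":60},{"dx":0,"dy":0,"dz":0.4,"wx":0,"wy":0,"wz":0,"claw":55},{"dx":0,"dy":0,"dz":0.2,"wx":0,"wy":0,"wz":0,"claw":55},{"dx":0,"dy":0,"dz":0,"wx":0,"wy":0,"wz":0,"claw":55}]' 40
python3 -m handwheel '[{"dx":0,"dy":0,"dz":0.2,"wx":0,"wy":0,"wz":0,"claw":50},{"dx":0,"dy":0,"dz":0.2,"wx":0,"wy":0,"wz":0,"claw":48},{"dx":0,"dy":0,"dz":0,"wx":0,"wy":0,"wz":0,"claw":48}]' 40
```

```text
clock: 16.12
position: [0.4617, -0.0291, -0.0264]
tool_rot: [3.14, -0.0, 1.6]
force: [-0.8, -0.7, -0.7]
grip_width: 0.0468
finger_force: 0.0
clock: 16.5
position: [0.4611, -0.0291, -0.0311]
tool_rot: [-3.142, -0.0, 1.6]
force: [-0.3, -0.2, 0.1]
grip_width: 0.0411
finger_force: 0.0
```

```bash
python3 -m handwheel '[{"dx":0,"dy":0,"dz":0.15,"wx":0,"wy":0,"wz":0,"claw":46},{"dx":0,"dy":0,"dz":0.15,"wx":0,"wy":0,"wz":0,"claw":46},{"dx":0,"dy":0,"dz":0,"wx":0,"wy":0,"wz":0,"claw":46}]' 40
python3 -m handwheel '[{"dx":0,"dy":0,"dz":0,"wx":0,"wy":0,"wz":0,"claw":35},{"dx":0,"dy":0,"dz":0,"wx":0,"wy":0,"wz":0,"claw":20},{"dx":0,"dy":0,"dz":0,"wx":0,"wy":0,"wz":0,"claw":10},{"dx":0,"dy":0,"dz":0,"wx":0,"wy":0,"wz":0,"claw":10}]' 40
```

```text
clock: 16.88
position: [0.4611, -0.0291, -0.0342]
tool_rot: [-3.141, 0.0, 1.6]
force: [-0.3, -0.1, 0.6]
grip_width: 0.0394
finger_force: 0.0
clock: 17.38
position: [0.4611, -0.0291, -0.0339]
tool_rot: [-3.142, -0.0, 1.6]
force: [-2.2, -0.4, 5.9]
grip_width: 0.0248
finger_force: 39.0
```

Torch gripped (24.8 mm). Lifting, then refining the green cradle's pose.

```bash
python3 -m handwheel '[{"dx":0,"dy":0,"dz":-1,"wx":0,"wy":0,"wz":0,"claw":5},{"dx":0,"dy":0,"dz":-3,"wx":0,"wy":0,"wz":0,"claw":5},{"dx":0,"dy":0,"dz":-5,"wx":0,"wy":0,"wz":0,"claw":5},{"dx":0,"dy":0,"dz":-4.5,"wx":0,"wy":0,"wz":0,"claw":5},{"dx":0,"dy":0,"dz":-2,"wx":0,"wy":0,"wz":0,"claw":5},{"dx":0,"dy":0,"dz":0,"wx":0,"wy":0,"wz":0,"claw":5}]' 60
python3 - <<'E'
from fit import *
st(); obs=[]
def ell(): 
    S_=.31; c,s=np.cos(S_),np.sin(S_); parts=list(cbase)
    for fx in(-.03,.03):
        for sg in(1,-1):
            q=[]
            for x in(fx-.004,fx+.004):
                for y,z in((0,-.0184-.004),(0,-.0184),(sg*.022,.004),(sg*.022,-.003)):
                    q.append([c*x+s*z,y,.08-s*x+c*z])
            parts.append(np.array(q))
        parts.append(np.array([[c*fx+s*-.02+a,b,z] for a in(-.005,.005) for b in(-.008,.008) for z in(.01,.08-s*fx-.02)]))
    return parts
G=ell()
for c in('top','side'):
    f=optics.grab_frame(c); cv2.imwrite(f'pics/{c}10.png',f['frame'])
    u,v=proj(f,(.63,-.275,.03))
    for m in optics.masks_of('green_seat',c)[:3]:
        ys,xs=np.nonzero(m['region']); bgr=f['frame'][m['region']].mean(0); print(c,m['p'],m['rect'],bgr.round(),(round(u),round(v)))
        if abs(xs.mean()-u)<12 and abs(ys.mean()-v)<12: obs.append((f,m['region']))
    g=f['frame'].astype(int); gm=((g[...,1]>g[...,0]+25)&(g[...,1]>g[...,2]+25)); k=np.zeros_like(gm); k[int(v)-25:int(v)+25,int(u)-25:int(u)+25]=1; gm&=k
    n,l,stt,ce=cv2.connectedComponentsWithStats(gm.astype(np.uint8)); print('col',stt[1:].tolist())
    mm=l==1+stt[1:,4].argmax()
    for nm,parts in(('base',cbase),('all',G)): print(c,nm,fit(parts,(.628,-.275,1.37),[(f,mm)]))
for o in obs: print('net',fit(G,(.628,-.275,1.37),[o]))
E
```

```text
clock: 18.12
position: [0.4619, -0.0289, 0.1224]
tool_rot: [3.139, -0.001, 1.6]
force: [-0.6, 0.0, -2.0]
grip_width: 0.0244
finger_force: 59.3
t 18.12 p [ 0.4619 -0.0289  0.1224] r [ 3.1387e+00 -5.0000e-04  1.5999e+00] F [-0.6  0.  -2. ] w 0.0244 59.32431936264038 q [-0.32  0.39  0.32  2.1  -0.19  0.68  0.16]
col [[353, 182, 41, 29, 826]]
top base (array([ 0.62470181, -0.26833302,  1.38006305]), np.float64(0.11707020154199921))
top all (array([ 0.62471928, -0.26827921,  1.37542235]), np.float64(0.10854332300229075))
side 0.52 [339.7, 241.7, 15.4, 12.2] [ 82. 141.  60.] (346, 257)
col [[325, 238, 36, 39, 568]]
side base (array([ 0.62805328, -0.26334473,  1.34753915]), np.float64(0.2796101949025487))
side all (array([ 0.62676789, -0.26382242,  1.34872748]), np.float64(0.19519738038930323))
net (array([ 0.71773497, -0.2138348 ,  0.45045047]), np.float64(0.9167713209270465))
```

```bash
python3 -m handwheel '[{"dx":-2,"dy":0.7,"dz":0,"wx":0,"wy":0,"wz":0,"claw":5},{"dx":-4,"dy":1.4,"dz":0,"wx":0,"wy":0,"wz":0,"claw":5},{"dx":-5,"dy":1.8,"dz":0,"wx":0,"wy":0,"wz":0,"claw":5},{"dx":-4,"dy":1.5,"dz":0,"wx":0,"wy":0,"wz":0,"claw":5},{"dx":-2.2,"dy":0.8,"dz":0,"wx":0,"wy":0,"wz":0.05,"claw":5},{"dx":0,"dy":0,"dz":0,"wx":0,"wy":0,"wz":0.1,"claw":5},{"dx":0,"dy":0,"dz":0,"wx":0,"wy":0,"wz":0.075,"claw":5},{"dx":0,"dy":0,"dz":0,"wx":0,"wy":0,"wz":0,"claw":5}]'
python3 - <<'E'
from h import *
s=st(); f=optics.grab_frame('wrist'); np.save('w11.npy',f,allow_pickle=True)
p=(.625,-.267,1.375); c,sn=np.cos(p[2]),np.sin(p[2])
def W(x,y,z): return (p[0]+c*x-sn*y,p[1]+sn*x+c*y,z)
r=rectify(f,p[:2],.08,.01,400)
def pt(X): return (int((p[1]+.08-X[1])/.0004),int((p[0]+.08-X[0])/.0004))
for x,y in((.056,.033),(.056,-.033),(-.056,.033),(-.056,-.033)): cv2.circle(r,pt(W(x,y,0)),3,(0,0,255),-1)
fl=210/np.tan(np.radians(f['fovy']/2)); im=f['frame'].copy()
def wp(X):
    q=np.array(f['R'])@X+np.array(f['t']); rr=np.hypot(q[0],q[1]); k=fl*np.arctan2(rr,q[2])/rr; return int(f['cx']+k*q[0]),int(f['cy']+k*q[1])
for fx in(-.03,.03):
    for y,z in((0,-.0184),(.022,.004),(-.022,.004)):
        cv2.circle(im,wp(W(np.cos(.31)*fx+np.sin(.31)*z,y,.08-np.sin(.31)*fx+np.cos(.31)*z)),2,(0,0,255) if fx>0 else (255,0,255),-1)
for m in optics.masks_of('torch','wrist')[:1]: print(m['p'],m['rect'])
cv2.imwrite('pics/w11.png',np.hstack([cv2.copyMakeBorder(cv2.resize(im,(400,300)),0,0,0,0,0),r[50:350]])) if 0 else cv2.imwrite('pics/w11.png',np.hstack([cv2.resize(im,(500,375)),cv2.resize(r,(300,300))[0:300] if 0 else cv2.copyMakeBorder(cv2.resize(r,(300,300)),0,75,0,0,0)]))
E
```

```text
clock: 19.32
position: [0.5276, -0.1992, 0.1199]
tool_rot: [-3.14, 0.0, 1.375]
force: [0.6, -0.3, -2.4]
grip_width: 0.0241
finger_force: 59.3
t 19.32 p [ 0.5276 -0.1992  0.1199] r [-3.1398e+00  2.0000e-04  1.3750e+00] F [ 0.6 -0.3 -2.4] w 0.0241 59.300769567489624 q [-0.01  0.55  0.38  1.85 -0.27  0.8   0.31]
0.78 [236.8, 120.1, 95.0, 248.6]
```

View pics/w11.png

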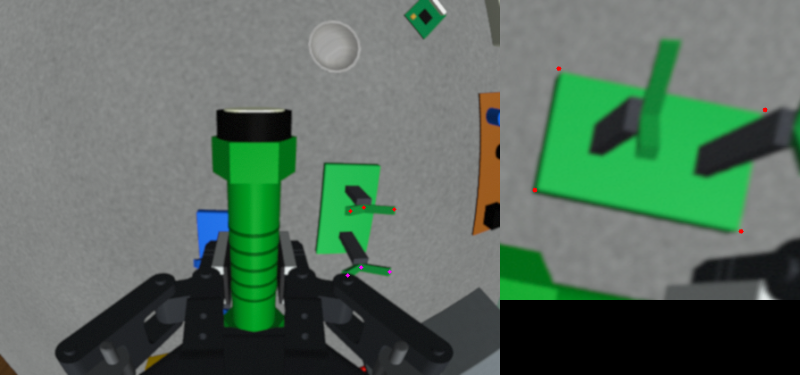

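Forks match the model dots and the low fork is at +y, as assumed. Next I check the torch's position in the grip, then tilt and hover.

```bash
python3 - <<'E'
from h import *
f=np.load('w11.npy',allow_pickle=True).item(); p=np.array([.5276,-.1992,.1199]); y=1.375
X=np.array([np.cos(y),np.sin(y)]);Y=np.array([np.sin(y),-np.cos(y)])
for n,u,v,z in(('lens top edge',254,111,.188),('rim/hex line',254,138,.188),('hex/barrel',254,180,.185),('hex left',213,178,.171),('hex right',296,178,.171),('barrel L',229,215,.171),('barrel R',279,215,.171)):
    d=wonz(f,u*1.12,v*1.12,z)[:2]-p[:2]; print(n,(1000*np.array([d@X,d@Y])).round(1))
E
python3 -m handwheel '[{"dx":0,"dy":0,"dz":0,"wx":0,"wy":-0.155,"wz":0,"claw":5},{"dx":0,"dy":0,"dz":0,"wx":0,"wy":-0.155,"wz":0,"claw":5},{"dx":-0.5,"dy":1.5,"dz":0.3,"wx":0,"wy":0,"wz":0,"claw":5},{"dx":-1,"dy":3.2,"dz":0.7,"wx":0,"wy":0,"wz":0,"claw":5},{"dx":-1,"dy":3.5,"dz":0.7,"wx":0,"wy":0,"wz":0,"claw":5},{"dx":-0.8,"dy":2.7,"dz":0.6,"wx":0,"wy":0,"wz":0,"claw":5},{"dx":0,"dy":0,"dz":0,"wx":0,"wy":0,"wz":0,"claw":5},{"dx":0,"dy":0,"dz":0,"wx":0,"wy":0,"wz":0,"claw":5}]'
```

```text
lens top edge [75.  1.]
rim/hex line [64.4  1. ]
hex/barrel [46.1  1.1]
hex left [ 42.5 -18.3]
hex right [42.6 20.9]
barrel L [ 23.4 -11.3]
barrel R [23.4 13.4]
clock: 20.42
position: [0.6266, -0.258, 0.1078]
tool_rot: [-3.139, 0.3, 1.376]
force: [-0.8, 0.4, -2.0]
grip_width: 0.0242
finger_force: 59.5
```

Grip is centred (lens at 75.0 mm), and hover is on target. Descending along the tool axis.

```bash
python3 -m handwheel '[{"dx":0,"dy":-0.1,"dz":1.5,"wx":0,"wy":-0.01,"wz":0,"claw":5},{"dx":0,"dy":0,"dz":2.5,"wx":0,"wy":0,"wz":0,"claw":5},{"dx":0,"dy":0,"dz":1.8,"wx":0,"wy":0,"wz":0,"claw":5},{"dx":0,"dy":0,"dz":0.8,"wx":0,"wy":0,"wz":0,"claw":5},{"dx":0,"dy":0,"dz":0.5,"wx":0,"wy":0,"wz":0,"claw":5},{"dx":0,"dy":0,"dz":0.2,"wx":0,"wy":0,"wz":0,"claw":5},{"dx":0,"dy":0,"dz":0,"wx":0,"wy":0,"wz":0,"claw":5}]'
python3 -m handwheel '[{"dx":0,"dy":0,"dz":0.15,"wx":0,"wy":0,"wz":0,"claw":5},{"dx":0,"dy":0,"dz":0.15,"wx":0,"wy":0,"wz":0,"claw":5},{"dx":0,"dy":0,"dz":0,"wx":0,"wy":0,"wz":0,"claw":5}]'
```

```text
clock: 21.3
position: [0.6221, -0.2796, 0.039]
tool_rot: [-3.141, 0.31, 1.375]
force: [-0.4, -0.1, -1.9]
grip_width: 0.024
finger_force: 59.5
clock: 21.68
position: [0.6216, -0.2805, 0.0358]
tool_rot: [-3.14, 0.31, 1.375]
force: [-0.3, 0.1, -2.4]
grip_width: 0.024
finger_force: 59.5
```

```bash
python3 -m handwheel '[{"dx":0,"dy":0,"dz":0.1,"wx":0,"wy":0,"wz":0,"claw":5},{"dx":0,"dy":0,"dz":0.1,"wx":0,"wy":0,"wz":0,"claw":5},{"dx":0,"dy":0,"dz":0,"wx":0,"wy":0,"wz":0,"claw":5}]'
python3 -m handwheel '[{"dx":0,"dy":0,"dz":0.1,"wx":0,"wy":0,"wz":0,"claw":5},{"dx":0,"dy":0,"dz":0,"wx":0,"wy":0,"wz":0,"claw":5}]'
python3 -m handwheel '[{"dx":0,"dy":0,"dz":0.1,"wx":0,"wy":0,"wz":0,"claw":5},{"dx":0,"dy":0,"dz":0,"wx":0,"wy":0,"wz":0,"claw":5}]'
```

```text
clock: 22.05
position: [0.6215, -0.2812, 0.0338]
tool_rot: [-3.14, 0.31, 1.375]
force: [-0.3, -0.5, -1.7]
grip_width: 0.024
finger_force: 59.5
clock: 22.3
position: [0.6214, -0.2815, 0.0329]
tool_rot: [-3.14, 0.31, 1.375]
force: [0.2, -0.1, -1.3]
grip_width: 0.0239
finger_force: 59.5
clock: 22.55
position: [0.6216, -0.2817, 0.0322]
tool_rot: [-3.141, 0.31, 1.375]
force: [-1.1, 2.4, 2.6]
grip_width: 0.0241
finger_force: 60.2
```

```bash
python3 -m handwheel '[{"dx":0,"dy":0,"dz":0.07,"wx":0,"wy":0,"wz":0,"claw":5},{"dx":0,"dy":0,"dz":0,"wx":0,"wy":0,"wz":0,"claw":5}]'
```

```text
clock: 22.8
position: [0.6216, -0.2817, 0.032]
tool_rot: [-3.141, 0.31, 1.375]
force: [-4.3, 5.5, 12.1]
grip_width: 0.0241
finger_force: 61.4
```

Seated in both forks (firm contact at the expected height). Releasing and retreating along the tool axis.

```bash
python3 -m handwheel '[{"dx":0,"dy":0,"dz":-0.08,"wx":0,"wy":0,"wz":0,"claw":5},{"dx":0,"dy":0,"dz":0,"wx":0,"wy":0,"wz":0,"claw":35},{"dx":0,"dy":0,"dz":0,"wx":0,"wy":0,"wz":0,"claw":45},{"dx":0,"dy":0,"dz":0,"wx":0,"wy":0,"wz":0,"claw":60},{"dx":0,"dy":0,"dz":0,"wx":0,"wy":0,"wz":0,"claw":60},{"dx":0,"dy":0,"dz":-1.5,"wx":0,"wy":0,"wz":0,"claw":60},{"dx":0,"dy":0,"dz":-4,"wx":0,"wy":0,"wz":0,"claw":60},{"dx":0,"dy":0,"dz":-5,"wx":0,"wy":0,"wz":0,"claw":60}]'
python3 -m handwheel '[{"dx":0,"dy":0,"dz":-5,"wx":0,"wy":0,"wz":0,"claw":60},{"dx":0,"dy":-3,"dz":-3,"wx":0,"wy":0,"wz":0,"claw":60},{"dx":0,"dy":-5,"dz":-1,"wx":0,"wy":0,"wz":0,"claw":60},{"dx":0,"dy":-5,"dz":0,"wx":0,"wy":0,"wz":0,"claw":60},{"dx":0,"dy":-2,"dz":0,"wx":0,"wy":0,"wz":0,"claw":60},{"dx":0,"dy":0,"dz":0,"wx":0,"wy":0,"wz":0,"claw":60}]'
python3 - <<'E'
from h import *
st(); s=optics.grab_frame('side'); t=optics.grab_frame('top')
a=cv2.resize(s['frame'][175:295,245:375],(433,400),interpolation=cv2.INTER_CUBIC)
b=cv2.resize(t['frame'][160:260,225:412],(748,400)[0:2],interpolation=cv2.INTER_CUBIC)
b=cv2.resize(t['frame'][150:270,340:412],(240,400),interpolation=cv2.INTER_CUBIC)
cv2.imwrite('pics/fin.png',np.hstack([a,b]))
E
```

```text
clock: 23.8
position: [0.6275, -0.2498, 0.1336]
tool_rot: [-3.14, 0.311, 1.375]
force: [0.4, 0.5, -0.0]
grip_width: 0.0511
finger_force: 0.0
clock: 24.55
position: [0.4856, -0.1935, 0.219]
tool_rot: [-3.141, 0.309, 1.375]
force: [0.8, 0.7, -0.7]
grip_width: 0.051
finger_force: 0.0
t 24.55 p [ 0.4856 -0.1935  0.219 ] r [-3.1414  0.3089  1.3748] F [ 0.8  0.7 -0.7] w 0.051 0.0 q [-0.45  0.4   0.66  1.9   0.08  0.92 -0.07]
```

View pics/fin.png

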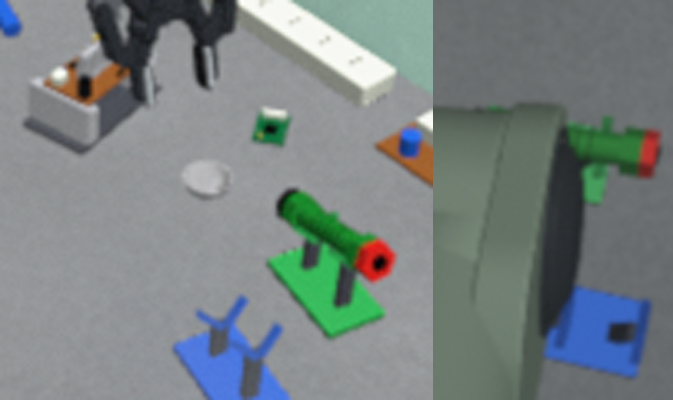

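The side view shows the torch in both forks, lens (275,205) low and red tail (375,258) high. The board lies level on the ledges at (80,80) and the gripper is clear. Handing in.

```bash
python3 -c "
from workcell import job_done
print(job_done())"
```

```text
the job is handed in; nothing more can be done
None
```

I set the power board on the two ledges, components up, then laid the torch in both forks of the green cradle with its lens at the low end; both are released, and I handed the job in at about 25 s (no result came back).

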